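# Nest the parts tins on the turntable

## Robot

A 6-joint arm with a two-finger parallel gripper is mounted at the origin on the work surface. World frame = base frame: x ahead of the robot, y to its left, z up, the work surface at z = 0. Lengths are in mm, angles in rad, forces in N, time in s.
With the tool pointing down it reaches from about 375 to 900 mm from the base axis. Payload 3.1 kg.
Tool frame: the origin (TCP) lies midway between the tips of the shut fingers; the grasp point (between the pads) lies behind it (manip.hold_point_z is the z of the grasp point in the tool frame, in mm); z points along the fingers, y is the line along which they close (so a half turn about z gives the same grasp; the last joint's range is limited). The gripper opens to 85 mm and grips with 20 to 120 N. Pads are 22 mm wide; open, the fingers measure 114 mm over their backs; the gripper's body (76 mm by 85 mm) begins 54 mm behind the grasp point. The pads swing forward as they close: fully open they stand 13 mm farther back than shut.
Start: joints at [1.063, 0.527, 1.433, -0, 1.181, -0.178], TCP at [201.776, 591.509, 231.31] pointing down, gripper open.
Joint ranges: [-3.08, 3.08], [-0.75, 2.2], [0.22, 2.44], [-1.43, 4.57], [0, 2.65], [-2.85, 2.85]. Speed limits (rad/s): [2.79, 2.79, 3.14, 3.14, 3.14, 3.14].

## Interface

Orientations are given as a 3x3 rotation matrix whose columns are the frame's x, y, z axes.
In Python, from station import manip gives the robot as it stands.
- The arm moves only by the tool send_rows, never from a script. Its argument "motion" is a list of rows, each a list of 3 entries, a list of its own where there are three numbers: the shift along the tool's x, y, z in units of 25 mm (1.0 is 25 mm), then the turn about the tool's z in degrees, then the opening, from 0 (shut) to 1 (fully open). A call has 1 to 20 rows; each row shifts and turns the commanded pose from where the row before left it, along the tool's axes as they then stand; what a row does not reach is not made up. A row lasts 1/10 s, in which the tool goes at most 50 mm and 8.59 degrees, less where a joint would pass 70% of its speed; a pose out of reach is approached as far as the arm can. A call is refused whole if a number of a shift passes 1 or a number of a turn 8.59, either way. A call with a gripper value outside its range is refused whole. The fingers move at their own pace and stop on an object; the grip force is fixed at half the most. Time passes only in rows, so rows that do not move let the fingers close. It gives the time, the measured TCP pose, the force, the opening and the grip force at its end, in the units of the state.
- manip.observe(): the state, without advancing time (a new reading comes with each control period).
- manip.grab_frame(name): name is "scene" or "top" or "wrist"; returns a dict with "frame" (480x640x3 uint8, red, green, blue), "range_z" (480x640 float32, mm along the optical axis (not along the pixel's ray), 0 where there is no reading), "fx", "fy", "cx", "cy" (pixels), "R" (3x3) and "t" (3): a world point X has camera coordinates R X + t; the wrist camera has in their place "hand_eye" (4x4, takes a point from camera to tool coordinates, whose origin is the TCP and whose axes are the flange's). Camera axes: x right, y down, z forward; pixel columns grow to the right and rows downward; lengths in mm; the calibration is good to about 2 mm. A picture is of the moment at which its call begins: read the wrist's pose just before it.
- manip.sign_off(): hands the job in; it is judged then, once.
The state is a dict: "t": time; "joints": joint angles; "qvel": joint speeds; "tau": joint torques, N m; "ee_pos": TCP position; "ee_rot": TCP orientation; "force": force on the tool from outside, world axes, zero at the start; "torque": the same for the moment, N m; "width": finger opening in mm; "finger_force": force on a finger pad.
Only numpy, scipy, OpenCV 4.12 (cv2) and the standard library are available. Lean on these libraries where they do the work, as an engineer would, in place of code of your own. Each camera call takes 0.05 s, during which the arm holds its last target. There are 200 camera calls.

## Task

Clear up the toy repair bench: first swing the lamp bracket out of the way, right round to its far stop, then take the duck out of the largest tin and stand it upright in the middle of the cork coaster. Next set the emptied tin in the middle of the turntable with no edge overhanging, and nest the other tins that are there inside it, largest first, each dropped right down onto the floor of the one before. Leave the airplane, tools, jars and other bits where they are.

Things in the scene. Friction and masses are not known exactly. Their poses are not given: they have to be found in the camera images.
- tin1_c (a point): centre of the largest (red) open rectangular parts tin, half-way up: outside 100 mm long (its x axis) x 70 mm wide (y) x 44 mm high (z up), walls 2 mm, floor 2.5 mm thick, straight sides; it stands upright at the start; the duck stands in it at first. Each tin fits inside the next larger with 4 mm to spare on every side and then stands about 5 mm proud of it
- tin2_c (a point): centre of the second (yellow) open rectangular parts tin, half-way up: outside 88 mm long (its x axis) x 58 mm wide (y) x 47 mm high (z up), walls 2 mm, floor 2.5 mm thick, straight sides; it stands upright at the start; may be missing from this start. Each tin fits inside the next larger with 4 mm to spare on every side and then stands about 5 mm proud of it
- tin3_c (a point): centre of the third (green) open rectangular parts tin, half-way up: outside 76 mm long (its x axis) x 46 mm wide (y) x 50 mm high (z up), walls 2 mm, floor 2.5 mm thick, straight sides; it stands upright at the start; may be missing from this start. Each tin fits inside the next larger with 4 mm to spare on every side and then stands about 5 mm proud of it
- tin4_c (a point): centre of the fourth (blue) open rectangular parts tin, half-way up: outside 64 mm long (its x axis) x 34 mm wide (y) x 53 mm high (z up), walls 2 mm, floor 2.5 mm thick, straight sides; it stands upright at the start; may be missing from this start. Each tin fits inside the next larger with 4 mm to spare on every side and then stands about 5 mm proud of it
- tin5_c (a point): centre of the smallest (white) open rectangular parts tin, half-way up: outside 52 mm long (its x axis) x 22 mm wide (y) x 56 mm high (z up), walls 2 mm, floor 2.5 mm thick, straight sides; it stands upright at the start; may be missing from this start. Each tin fits inside the next larger with 4 mm to spare on every side and then stands about 5 mm proud of it
- duck_head (a point): centre of the head of the yellow celluloid duck: head 30 mm across (it can be gripped from any side), 57.5 mm above the duck's flat underside, straight above its middle; the duck is 74 mm high, 58 mm long, 53 mm wide over the wings; z axis up through the head. It starts upright on the floor of the largest tin and its head stands clear of the rim
- turntable_top (a point): centre of the top face of the round wooden turntable, 146 mm across and 24 mm high, fixed, does not turn
- coaster_top (a point): centre of the top face of the round cork coaster, 92 mm across and 10 mm high, fixed to the bench
- lamp_arm (a joint): angle of the chromed swing-arm lamp bracket about its upright post, 0 to 1.9 rad: it starts near 0 with the lamp head over the work, and grows as the arm swings clockwise seen from above, towards the robot's left; 1.9 is its far stop. It stays where it is left (friction about 0.06 N m)
- lamp_knob (a point): centre of the upright black round knob on top of the lamp head, 16 mm across, reaching from 15 mm below to 21 mm above this point; the lamp arm (14 mm wide) and lamp head (64 mm across) lie just below the knob, the head's underside 53 mm below this point. The knob runs on a circle of 200 mm radius about the post
- lamp_pivot (a point): point on the post axis of the lamp bracket, at the knob's height; the post is 18 mm thick and ends below this point, its foot is 64 mm across
- airplane: pale blue tin airplane, 110 mm long, 130 mm span; origin at the middle of its underside; not part of the job, leave it alone
- brass_vise: brass hand vise with wooden handle, 115 mm long, lying; origin at the middle of its underside; not part of the job, leave it alone
- rule_block: steel rule block, 24 x 24 x 28 mm; origin at the middle of its underside; not part of the job, leave it alone
- enamel_jar: jar of enamel, 36 mm across, 45 mm high; origin at the middle of its underside; not part of the job, leave it alone
- screwdriver: screwdriver, lying, 160 mm long; origin at the middle of its underside; not part of the job, leave it alone
- spinning_top: red tin spinning top, 38 mm across, 40 mm high; origin at the middle of its underside; not part of the job, leave it alone
- oil_bottle: amber oil bottle, 44 mm across, 100 mm high; origin at the middle of its underside; not part of the job, leave it alone
Things that resemble listed ones, but are neither listed nor needed, are in the scene too. Of the things shaped like the part that bears tin4_c, the blue one is meant.

How it is judged (in metres and radians):
On the way, in this order (a step that is already met when the one before it is completed fails the run):
1. the lamp is swung to its far stop (value of joint lamp_arm above 1.75 rad), for 0.2 s.
2. the duck stands upright on the cork coaster, clear of its edge (horizontal distance between duck_head and coaster_top below 0.016 m and angle between duck_head's own z axis and vertical below 0.12 rad and z of duck_head in the frame of coaster_top between 0.0525 and 0.0625 m), for 0.2 s.
3. the largest tin stands centred on the turntable (horizontal distance between tin1_c and turntable_top below 0.012 m and angle between tin1_c's own z axis and vertical below 0.06 rad and z of tin1_c in the frame of turntable_top between 0.018 and 0.026 m), for 0.2 s.
4. the second tin, if there, is down inside the nest (horizontal distance between tin2_c and tin1_c below 0.008 m and z of tin2_c in the frame of tin1_c between -0.002 and 0.009 m and angle between tin2_c's own z axis and vertical below 0.08 rad), for 0.2 s.
5. the third tin, if there, is down inside the nest (horizontal distance between tin3_c and tin1_c below 0.016 m and z of tin3_c in the frame of tin1_c between 0.002 and 0.013 m and angle between tin3_c's own z axis and vertical below 0.08 rad), for 0.2 s.
6. the fourth tin, if there, is down inside the nest (horizontal distance between tin4_c and tin1_c below 0.024 m and z of tin4_c in the frame of tin1_c between 0.006 and 0.017 m and angle between tin4_c's own z axis and vertical below 0.08 rad), for 0.2 s.
7. the smallest tin, if there, is down inside the nest (horizontal distance between tin5_c and tin1_c below 0.032 m and z of tin5_c in the frame of tin1_c between 0.01 and 0.021 m and angle between tin5_c's own z axis and vertical below 0.08 rad), for 0.2 s.
At the end, for the whole second after the job is handed in: Lamp within 0.15 rad of its far stop; duck upright on the coaster within 16 mm of its middle; largest tin level on the turntable within 12 mm of its middle; every other tin present level inside, on the floor of the next larger one (within 5 mm in height); all at rest (all of step 2 and all of step 3 and all of step 4 and all of step 5 and all of step 6 and all of step 7 and value of joint lamp_arm above 1.75 rad and linear speed of each of tin1, duck below 0.02 m/s); the robot touches nothing.
It fails at once if a bystander (airplane, vise, rule block, jar, screwdriver, top, bottle) was shifted by more than 30 mm (distance of any of airplane, brass_vise, rule_block, enamel_jar, screwdriver, spinning_top, oil_bottle from where it was at the start of the episode above 0.03 m).
Of tin2, tin3, tin4, tin5 only 3 to 4 are there at a start; the rules pass over those that are not, and their reading is None.
At some moment in a run one of tin2, tin3, tin4 may be knocked a few centimetres aside while the robot is not near it.
It also fails if it takes over 210 s, if anything falls off the work surface, if the arm or the gripper's body presses on something with over 40 N, if the wrist force passes 120 N, or if a joint passes its speed limit or range.

## Working session

There is one attempt and no reset: what is moved stays moved. The work goes in short steps, Python scripts to look and compute and a tool call to move; the robot and the scene stay as the last step left them, time stands still between calls to the robot, and variables do not carry over. Pictures are saved under pics/ and viewed, at most 14 in all, crops included, and the job is handed in when it is done.

Besides the shell and the picture viewer there is one more tool, called in YAML: its name, and indented under it one key for each argument. send_rows: Moves the arm, as the interface text tells. Its arguments: {"type":"object","properties":{"motion":{"type":"array","items":{"type":"array"}}},"required":["motion"]}

```bash
mkdir -p pics; ls
python3 - <<'E'
from station import manip
import cv2,numpy as np,pickle
s=manip.observe()
print({k:np.round(v,3).tolist() for k,v in s.items()}, manip.hold_point_z)
for n in("scene","top"):
    f=manip.grab_frame(n); pickle.dump(f,open(n+'0.pkl','wb'))
    cv2.imwrite(f'pics/{n}0.png',f['frame'][:,:,::-1]); print(n,f['fx'],f['cx'],f['cy'],np.round(f['R'],3).tolist(),np.round(f['t'],1))
E
```

```text
pics
{'t': 0.0, 'joints': [1.063, 0.528, 1.434, 0.0, 1.181, -0.179], 'qvel': [0.0, -0.0, -0.002, -0.001, -0.0, 0.001], 'tau': [-0.0, -44.236, -17.802, -0.0, 0.008, 0.0], 'ee_pos': [201.429, 590.883, 230.329], 'ee_rot': [[-0.946, 0.323, -0.001], [0.323, 0.946, -0.002], [0.0, -0.002, -1.0]], 'force': [0.225, 0.333, 0.486], 'torque': [-0.045, 0.078, -0.03], 'finger_force': 0.0, 'width': 85.324} -18.700000000000003
scene 451.0350317692285 319.53936401559247 239.80161898487353 [[0.853, 0.522, -0.02], [0.332, -0.57, -0.751], [-0.404, 0.634, -0.659]] [-457.7  -96.9 1368.7]
top 453.9361335871762 314.021970236693 239.93596227511765 [[0.011, -1.0, 0.003], [-0.977, -0.012, -0.214], [0.214, -0.0, -0.977]] [ -10.9  589.  1165. ]
```

View pics/top0.png

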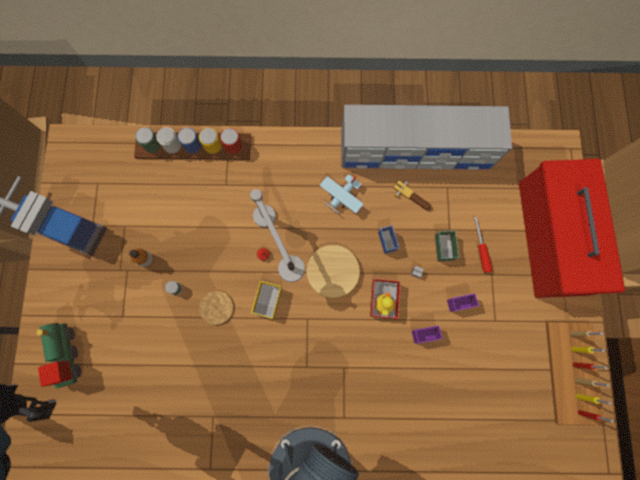

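View pics/scene0.png

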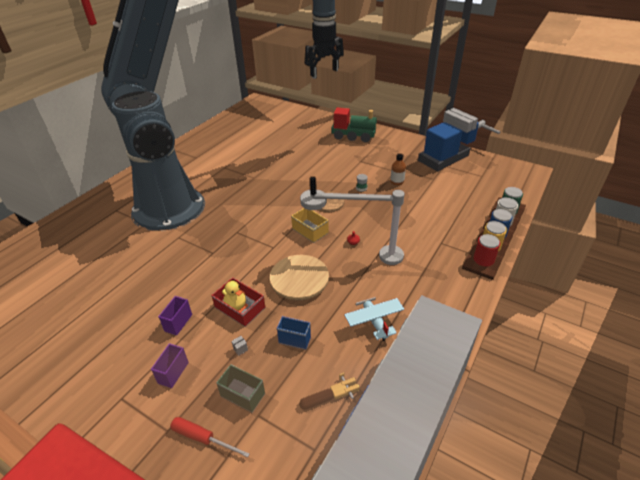

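The top view shows the tins red (385,300) with the duck in it, yellow (265,300), blue (389,240) and green (447,246). There is no white tin, and the purple ones are decoys. The coaster is at (216,308), the turntable at (333,271), the lamp knob at (291,266) and the post at (264,214).

```bash
cat > h.py <<'E'
from station import manip
import cv2,numpy as np,pickle
def cloud(f,s=None):
    Z=f['range_z'].astype(float);v,u=np.mgrid[:480,:640]
    P=np.dstack([(u-f['cx'])/f['fx']*Z,(v-f['cy'])/f['fy']*Z,Z])
    if 'R' in f: W=(P-np.array(f['t']))@np.array(f['R'])
    else:
        H=np.array(f['hand_eye']);W=(P@H[:3,:3].T+H[:3,3])@np.array(s['ee_rot']).T+np.array(s['ee_pos'])
    W[Z==0]=np.nan
    return W
def rect(p):
    (c,wh,a)=cv2.minAreaRect(p[:,:2].astype(np.float32))
    if wh[0]<wh[1]: wh=wh[::-1];a+=90
    a=(a+90)%180-90
    return np.round(c,1),np.round(wh,1),round(a,1)
HUE={'tin1':(-6,6),'tin2':(20,32),'tin3':(45,90),'tin4':(100,122)}
TOP={'tin1':44,'tin2':47,'tin3':50,'tin4':53}
def tin(f,W,name,near=None,rad=80):
    hsv=cv2.cvtColor(f['frame'],cv2.COLOR_RGB2HSV).astype(int);h=hsv[...,0];h=np.where(h>170,h-180,h)
    lo,hi=HUE[name]
    m=(h>=lo)&(h<=hi)&(hsv[...,1]>90)&(np.abs(W[...,2]-TOP[name])<6)
    if near is not None: m&=np.hypot(W[...,0]-near[0],W[...,1]-near[1])<rad
    p=W[m]; return (rect(p),len(p),np.round(np.median(p[:,2]),1)) if len(p)>5 else None
E
python3 - <<'E'
from h import *
f=pickle.load(open('top0.pkl','rb'));W=cloud(f)
for n,(u,v) in dict(tin1=(385,300),tin2=(265,300),tin3=(447,246),tin4=(389,240)).items():
    print(n,np.round(W[v,u]),tin(f,W,n,W[v,u],75))
def med(m,n): p=W[m];print(n,np.round(np.nanmedian(p,0),1),rect(p),len(p))
def near(u,v,r): vv,uu=np.mgrid[:480,:640]; return np.hypot(uu-u,vv-v)<r
z=W[...,2]
med(near(333,271,35)&(abs(z-24)<5),'turntable');med(near(216,308,25)&(abs(z-10)<4),'coaster')
for u,v,r,n in((291,268,18,'lamphead'),(264,214,16,'post'),(385,303,14,'duck')):
    p=W[near(u,v,r)];p=p[~np.isnan(p[:,2])];zz=np.sort(p[:,2]);print(n,zz[-12:].round(),)
    for lo in(np.max(zz)-15,):
        q=p[p[:,2]>lo];print(np.round(np.mean(q,0),1),rect(q),len(q))
E
```

```text
tin1 [ 429. -191.   72.] ((array([ 434.4, -198. ]), array([93.8, 69. ]), -5.8), 67, np.float64(44.3))
tin2 [431. 130.   1.] ((array([431. , 121.7]), array([88.3, 58.8]), -13.7), 113, np.float64(47.6))
tin3 [ 590. -383.   -1.] None
tin4 [ 605. -218.    3.] None
turntable [512.  -57.4  24.9] (array([513.2, -57.5]), array([143.7, 142.5]), -89.9) 2029
coaster [409.5 261.6  10.8] (array([402.7, 256.9]), array([119.1, 103.6]), -8.4) 793
lamphead [244. 244. 244. 244. 244. 245. 245. 245. 245. 245. 245. 246.]
[493.3  48.5 242. ] (array([493.2,  47.9]), array([14.1, 13.4]), 1.2) 40
post [199. 199. 199. 199. 199. 199. 199. 199. 200. 200. 201. 201.]
[625.3 115.5 195.5] (array([626.4, 115.8]), array([80.1, 14.2]), 27.3) 182
duck [77. 77. 77. 78. 78. 79. 79. 79. 79. 80. 80. 82.]
[ 425.  -198.7   72.8] (array([ 425.4, -198.4]), array([29. , 28.9]), 88.3) 110
```

```bash
cat >> h.py <<'E'
def yaw(s): R=np.array(s['ee_rot']);return np.degrees(np.arctan2(R[1,1],R[0,1]))
def plan(wps,start=None,step=24.,turn=8.5):
    """wps: (x,y,z,yaw of tool y,opening[,step]); prints rows, runs of equal rows as NxROW"""
    s=manip.observe()
    p=np.array(start[:3] if start else s['ee_pos'],float);w=start[3] if start else yaw(s)
    out=[]
    for q in wps:
        tgt=np.array(q[:3],float);st=q[5] if len(q)>5 else step
        dw=(q[3]-w)
        n=max(1,int(np.ceil(max(np.abs(tgt-p).max()*1.2/st if abs(dw)>9 else 0,np.linalg.norm(tgt-p)/st,abs(dw)/turn))))
        for i in range(n):
            a=np.radians(w);y=np.array([np.cos(a),np.sin(a),0]);z=np.array([0,0,-1.]);x=np.cross(y,z)
            d=(tgt-p)/(n-i);c=np.round([d@x/25,d@y/25,d@z/25],2);t=round(-(q[3]-w)/(n-i),1)
            p=p+25*(c[0]*x+c[1]*y+c[2]*z);w-=t
            r=[c.tolist(),t,q[4]]
            out.append(str(r).replace(' ','').replace('-0.0,','0,').replace('-0.0]','0]').replace('.0,',',').replace('.0]',']'))
    print(len(out),np.round(p,1),round(w,1));print(','.join(out))
E
python3 - <<'E'
from h import *
plan([(201.4,590.9,300,71.1,1,20),(493,48.5,300,116.8,.5)])
print('next');plan([(493,48.5,218,116.8,.5)],start=(493,48.5,300,116.8))
E
```

```text
32 [493.   48.4 299.9] 116.8
[[0,0,-0.7],np.float64(0.0),1],[[0,0,-0.69],np.float64(0.0),1],[[0,0,-0.7],np.float64(0.0),1],[[0,0,-0.69],np.float64(0.1),1],[[-0.65,-0.6,0],np.float64(-1.6),0.5],[[-0.63,-0.62,0],np.float64(-1.6),0.5],[[-0.61,-0.63,0],np.float64(-1.6),0.5],[[-0.59,-0.65,0],np.float64(-1.6),0.5],[[-0.57,-0.67,0],np.float64(-1.6),0.5],[[-0.56,-0.68,0],np.float64(-1.6),0.5],[[-0.54,-0.7,0],np.float64(-1.6),0.5],[[-0.52,-0.71,0],np.float64(-1.6),0.5],[[-0.5,-0.73,0],np.float64(-1.6),0.5],[[-0.48,-0.74,0],np.float64(-1.6),0.5],[[-0.46,-0.75,0],np.float64(-1.7),0.5],[[-0.43,-0.77,0],np.float64(-1.6),0.5],[[-0.41,-0.78,0],np.float64(-1.7),0.5],[[-0.39,-0.79,0],np.float64(-1.6),0.5],[[-0.37,-0.8,0],np.float64(-1.7),0.5],[[-0.34,-0.81,0],np.float64(-1.6),0.5],[[-0.32,-0.82,0],np.float64(-1.7),0.5],[[-0.29,-0.83,0],np.float64(-1.6),0.5],[[-0.27,-0.83,0],np.float64(-1.7),0.5],[[-0.25,-0.84,0],np.float64(-1.6),0.5],[[-0.22,-0.85,0],np.float64(-1.7),0.5],[[-0.2,-0.86,0],np.float64(-1.6),0.5],[[-0.17,-0.86,0],np.float64(-1.7),0.5],[[-0.15,-0.86,0],np.float64(-1.6),0.5],[[-0.12,-0.87,0],np.float64(-1.7),0.5],[[-0.1,-0.87,0],np.float64(-1.6),0.5],[[-0.07,-0.88,0],np.float64(-1.7),0.5],[[-0.05,-0.88,0],np.float64(-1.6),0.5]
next
4 [493.   48.5 218. ] 116.8
[[0,0,0.82],0,0.5],[[0,0,0.82],0,0.5],[[0,0,0.82],0,0.5],[[0,0,0.82],0,0.5]
```

Add to h.py:
```python
def go(wps,start=None,step=24.):
    """each leg: n equal rows. wps (x,y,z,yaw,opening[,step]); turning legs are done first, in place"""
    s=manip.observe();p=np.array(start[:3] if start else s['ee_pos'],float);w=start[3] if start else yaw(s)
    for q in wps:
        if abs(q[3]-w)>.1:
            n=int(np.ceil(abs(q[3]-w)/8.5));t=round((w-q[3])/n,2);w-=n*t;print(n,'x',[[0,0,0],t,q[4]])
        d=np.array(q[:3])-p;a=np.radians(w);y=np.array([np.cos(a),np.sin(a),0]);z=np.array([0,0,-1.]);x=np.cross(y,z)
        c=np.array([d@x,d@y,d@z])/25
        n=max(1,int(np.ceil(abs(c).max()*25/(q[5] if len(q)>5 else step))))
        k=(c/n).round(3);p=p+25*n*(k[0]*x+k[1]*y+k[2]*z)
        print(n,'x',[k.tolist(),0,q[4]],'->',p.round(1),round(w,1))
```

```text
(no output)
```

send_rows:
  motion:
    - [[0,0,-0.46],-7.6,1]
    - [[0,0,-0.46],-7.6,1]
    - [[0,0,-0.46],-7.6,1]
    - [[0,0,-0.46],-7.6,1]
    - [[0,0,-0.46],-7.6,0.5]
    - [[0,0,-0.46],-7.6,0.5]
    - [[-0.024,-0.948,0],0,0.5]
    - [[-0.024,-0.948,0],0,0.5]
    - [[-0.024,-0.948,0],0,0.5]
    - [[-0.024,-0.948,0],0,0.5]
    - [[-0.024,-0.948,0],0,0.5]
    - [[-0.024,-0.948,0],0,0.5]
    - [[-0.024,-0.948,0],0,0.5]
    - [[-0.024,-0.948,0],0,0.5]
    - [[-0.024,-0.948,0],0,0.5]
    - [[-0.024,-0.948,0],0,0.5]
    - [[-0.024,-0.948,0],0,0.5]
    - [[-0.024,-0.948,0],0,0.5]
    - [[-0.024,-0.948,0],0,0.5]

```text
t: 2.0
ee_pos: [347.5, 318.9, 300.0]
ee_rot: [[-0.893, -0.45, -0.001], [-0.45, 0.893, -0.0], [0.001, -0.0, -1.0]]
force: [-0.0, 0.3, -0.0]
width: 42.8
finger_force: 0.0
```

send_rows:
  motion:
    - [[-0.024,-0.948,0],0,0.5]
    - [[-0.024,-0.948,0],0,0.5]
    - [[-0.024,-0.948,0],0,0.5]
    - [[-0.024,-0.948,0],0,0.5]
    - [[-0.024,-0.948,0],0,0.5]
    - [[-0.024,-0.948,0],0,0.5]
    - [[-0.024,-0.948,0],0,0.5]
    - [[-0.024,-0.948,0],0,0.5]
    - [[-0.024,-0.948,0],0,0.5]
    - [[-0.024,-0.948,0],0,0.5]
    - [[-0.024,-0.948,0],0,0.5]
    - [[-0.024,-0.948,0],0,0.5]
    - [[-0.024,-0.948,0],0,0.5]
    - [[0,0,0],0,0.5]
    - [[0,0,0],0,0.5]

```text
t: 3.5
ee_pos: [492.7, 48.3, 299.8]
ee_rot: [[-0.893, -0.449, -0.002], [-0.449, 0.893, 0.001], [0.001, 0.001, -1.0]]
force: [0.2, 0.7, 0.3]
width: 42.4
finger_force: 0.0
```

Run:
```python
from h import *
s=manip.observe();f=manip.grab_frame('wrist');pickle.dump((s,f),open('w1.pkl','wb'))
cv2.imwrite('pics/w1.png',f['frame'][:,:,::-1]);W=cloud(f,s)
print(s['ee_pos'],yaw(s),s['width'],np.round(f['hand_eye'],3).tolist())
z=W[...,2];p=W[(z>232)&(z<250)];print(len(p),rect(p),np.nanmax(p[:,2]))
q=W[(z>190)&(z<207)];print(len(q),rect(q))
```

```text
[492.67358817  48.28666738 299.84549086] 116.68892748552834 42.35983584724994 [[-0.001, -0.956, -0.294, 75.857], [1.0, -0.001, 0.001, 0.502], [-0.001, -0.294, 0.956, -143.263], [0.0, 0.0, 0.0, 1.0]]
804 (array([492.2,  50.8]), array([15.4, 15.4]), 31.3) 243.54893706921973
3535 (array([558.8,  81.7]), array([173.1,  40.7]), 18.9)
```

View pics/w1.png

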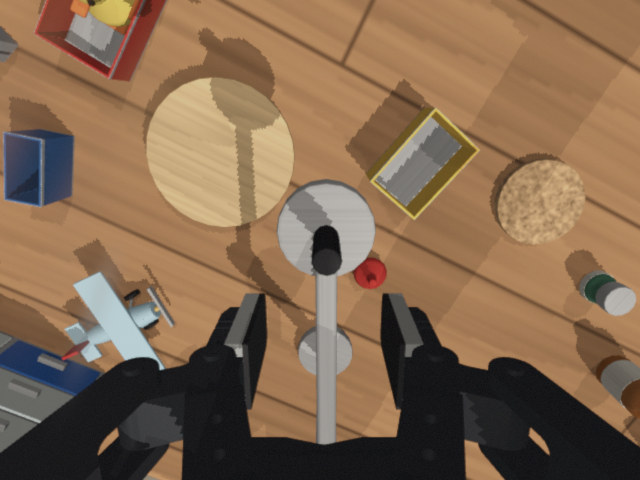

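Wrist view: the knob stands between the fingers at (327,262), and the arm runs straight down the picture. I'll lower, cage the knob loosely and start the swing.

send_rows:
  motion:
    - [[0,0.05,0.83],0,0.5]
    - [[0,0.05,0.83],0,0.5]
    - [[0,0,0.83],0,0.5]
    - [[0,0,0.83],0,0.5]
    - [[0,0,0],0,0.28]
    - [[0,0,0],0,0.28]
    - [[0,0,0],0,0.28]
    - [[-0.037,0.767,0],5.5,0.28]
    - [[-0.037,0.767,0],5.5,0.28]
    - [[-0.037,0.767,0],5.5,0.28]
    - [[-0.037,0.767,0],5.5,0.28]
    - [[-0.037,0.767,0],5.5,0.28]
    - [[-0.037,0.767,0],5.5,0.28]

```text
t: 4.85
ee_pos: [472.2, 163.2, 218.8]
ee_rot: [[-0.994, 0.112, 0.002], [0.112, 0.994, -0.0], [-0.002, 0.0, -1.0]]
force: [0.5, -2.0, -0.8]
width: 24.3
finger_force: 0.3
```

```bash
cat > lamp.py <<'E'
from h import *
s=manip.observe();p=np.array(s['ee_pos'])-[670.9,140.7,0];print(yaw(s),s['width'],np.hypot(*p[:2]),np.degrees(np.arctan2(p[1],p[0]))%360,p[2],s['force'])
f=manip.grab_frame('top');W=cloud(f);z=W[...,2];q=W[(z>187)&(z<207)&(np.hypot(W[...,0]-670,W[...,1]-141)<170)&(np.hypot(*(W[...,:2]-np.array(s['ee_pos'])[:2]).transpose(2,0,1))>60)];print(rect(q),len(q))
E
python3 lamp.py
```

```text
83.5481339322607 24.256394547664364 200.0114307003948 173.55016239621762 218.75781503579987 [ 0.46664666 -1.9868731  -0.82938589]
(array([617. , 139.1]), array([135.1,  26.3]), -0.5) 306
```

send_rows:
  motion:
    - [[-0.037,0.767,0],5.5,0.28]
    - [[-0.037,0.767,0],5.5,0.28]
    - [[-0.037,0.767,0],5.5,0.28]
    - [[-0.037,0.767,0],5.5,0.28]
    - [[-0.037,0.767,0],5.5,0.28]
    - [[-0.037,0.767,0],5.5,0.28]
    - [[-0.037,0.767,0],5.5,0.28]
    - [[-0.037,0.767,0],5.5,0.28]
    - [[-0.037,0.767,0],5.5,0.28]
    - [[-0.037,0.767,0],5.5,0.28]
    - [[-0.037,0.767,0],5.5,0.28]
    - [[-0.037,0.767,0],5.5,0.28]
    - [[-0.037,0.767,0],5.5,0.28]
    - [[0,0.3,0],2,0.28]
    - [[0,0.2,0],0,0.28]
    - [[0,0,0],0,0.28]

```text
t: 6.5
ee_pos: [583.9, 317.9, 216.2]
ee_rot: [[-0.186, 0.97, -0.156], [0.982, 0.178, -0.061], [-0.032, -0.165, -0.986]]
force: [-70.9, -33.3, 33.6]
width: 24.5
finger_force: 40.5
```

```bash
python3 lamp.py
```

```text
10.415903642428315 24.472929557452794 197.36600088339932 116.14074408162071 216.1780226049661 [-70.9137172  -33.30499493  33.64888406]
(array([645.6, 196. ]), array([152.7,  27.4]), -65.6) 405
```

send_rows:
  motion:
    - [[0,-0.7,0],0,0.28]
    - [[0,-0.7,0],0,0.28]
    - [[0,0,0],0,0.28]

```text
t: 6.85
ee_pos: [584.6, 320.8, 216.7]
ee_rot: [[-0.183, 0.982, -0.048], [0.983, 0.181, -0.028], [-0.018, -0.052, -0.998]]
force: [-38.2, -25.6, 22.1]
width: 24.4
finger_force: 21.8
```

Run:
```python
from h import *
s=manip.observe();print(np.round(s['joints'],2),s['force'],s['ee_pos'],yaw(s),s['finger_force'])
for n in('wrist','scene'):
    f=manip.grab_frame(n);cv2.imwrite(f'pics/{n}2.png',f['frame'][:,:,::-1])
```

```text
[ 0.34  0.62  1.29 -0.01  1.28  0.16] [-38.24572955 -25.56140135  22.10793117] [584.62214689 320.76867242 216.74888196] 10.463466946575693 21.805050373077393
```

View pics/scene2.png

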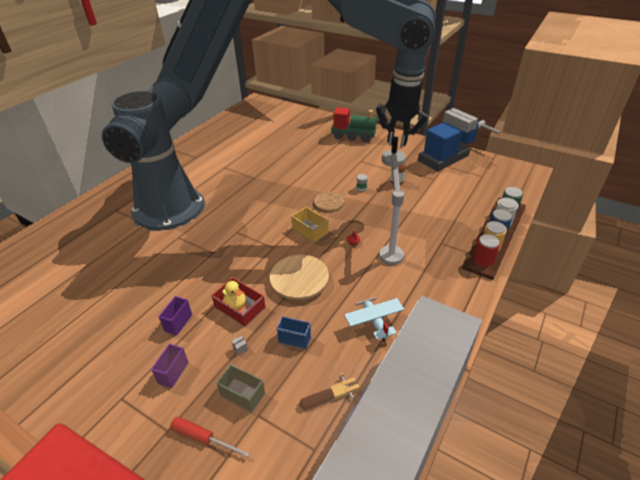

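Scene view: the lamp head (395,155) is well round, with the gripper on it. I'll check the wrist picture to see whether this is the stop or an obstacle.

View pics/wrist2.png

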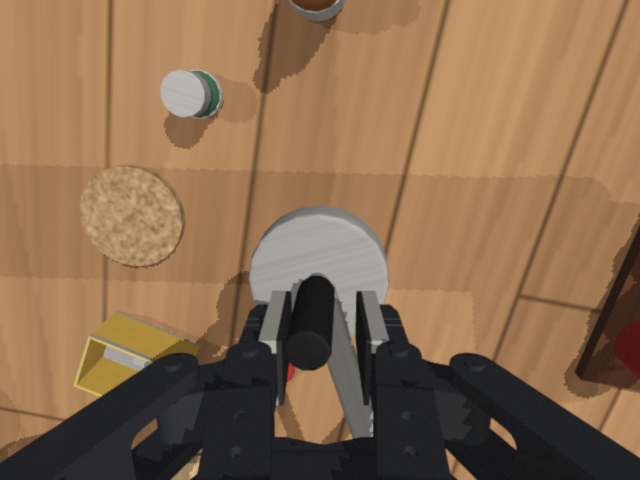

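Run:
```python
from h import *
f=pickle.load(open('top0.pkl','rb'));W=cloud(f);z=W[...,2]
# things near path end
for n,(u,v) in dict(bottle=(140,257),jar=(172,288),truck=(70,230)).items(): print(n,W[v-3:v+4,u-3:u+4].reshape(-1,3).mean(0).round())
# original arm line from z-slice
m=(z>187)&(z<207)&(W[...,0]>530)&(W[...,0]<800)&(abs(W[...,1]-100)<80);q=W[m];print(rect(q),len(q),q[:,:2].max(0))
s,f=pickle.load(open('w1.pkl','rb'));W=cloud(f,s);z=W[...,2]
m=(z<30)&(z>10)&(np.hypot(W[...,0]-660,W[...,1]-140)<60);print('foot',rect(W[m]))
```

```text
bottle [535. 457.  77.]
jar [457. 376.  45.]
truck [597. 630. 116.]
(array([608.1, 103.1]), array([172.5,  26.5]), 29.3) 427 [685.14560674 151.33973804]
foot (array([670.4, 140.4]), array([62.2, 57.3]), -63.3)
```

send_rows:
  motion:
    - [[0,-0.5,0],0,0.28]
    - [[0,-0.4,0],0,0.28]
    - [[0,0,0],0,0.28]
    - [[0,0,0],0,0.28]

```text
t: 7.35
ee_pos: [583.2, 328.3, 218.4]
ee_rot: [[-0.179, 0.984, -0.002], [0.984, 0.179, -0.0], [-0.0, -0.002, -1.0]]
force: [-6.2, -2.0, 4.4]
width: 23.9
finger_force: 2.9
```

Run:
```python
from h import *
s=manip.observe();print(s['joints'],s['force'],s['ee_pos'],yaw(s),s['finger_force'])
f=manip.grab_frame('wrist');W=cloud(f,s);z=W[...,2];p=W[(z>230)&(z<246)&(np.hypot(W[...,0]-584,W[...,1]-321)<40)];
g=f['frame'].astype(int);
m=(z>215)&(z<246)&(g.sum(2)<90)&(np.hypot(W[...,0]-584,W[...,1]-321)<30);print(rect(W[m]),m.sum())
m=(z>175)&(z<209)&(np.hypot(W[...,0]-584,W[...,1]-321)<50);(c,r)=cv2.minEnclosingCircle(W[m][:,:2].astype(np.float32));print('head',c,r)
for c in((584,321),c): print(np.degrees(np.arctan2(c[1]-140.5,c[0]-670.7)),np.hypot(c[1]-140.5,c[0]-670.7))
```

```text
[3.45958085e-01 6.02515134e-01 1.32468570e+00 3.31680062e-04
 1.21629853e+00 1.66278071e-01] [-6.19675052 -2.00642411  4.35143628] [583.16600635 328.29389023 218.36480192] 10.288292364405912 2.9212316125631332
(array([577.7, 325.5]), array([34.7, 27.5]), 9.7) 2838
head (585.3184204101562, 311.7937316894531) 41.30094528198242
115.65648308252699 200.2427027384519
116.49401905346926 191.39372155155766
```

send_rows:
  motion:
    - [[0,-0.3,-0.3],0,0.5]
    - [[0,0,-0.3],0,0.5]
    - [[0,0,0],0,0.5]
    - [[0,0.5,0],-5,0.5]
    - [[0,0.5,0],-5,0.5]
    - [[0,0.2,0],-4,0.5]
    - [[0,0.2,0],0,0.5]
    - [[0,0,0],0,0.5]

```text
t: 8.2
ee_pos: [590.6, 332.9, 231.3]
ee_rot: [[-0.411, 0.91, -0.047], [0.911, 0.411, -0.013], [0.008, -0.048, -0.999]]
force: [-37.8, -9.3, 22.5]
width: 43.0
finger_force: 19.5
```

Run:
```python
from h import *
s=manip.observe();print(s['force'],s['ee_pos'],yaw(s),s['finger_force'],s['width'])
a=np.radians(yaw(s));k=np.array(s['ee_pos'])[:2]+(8-s['width']/2)*np.array([np.cos(a),np.sin(a)]);print(k,np.degrees(np.arctan2(k[1]-140.5,k[0]-670.7)))
f=manip.grab_frame('top');cv2.imwrite('pics/top3.png',cv2.resize(f['frame'][100:360,60:420],None,fx=2,fy=2)[:,:,::-1])
```

```text
[-37.77311669  -9.29617505  22.49064193] [590.64245021 332.91847421 231.33366552] 24.31864518120233 19.520630836486816 43.03450841596984
[578.32459125 327.35192124] 116.30676128177168
```

View pics/top3.png

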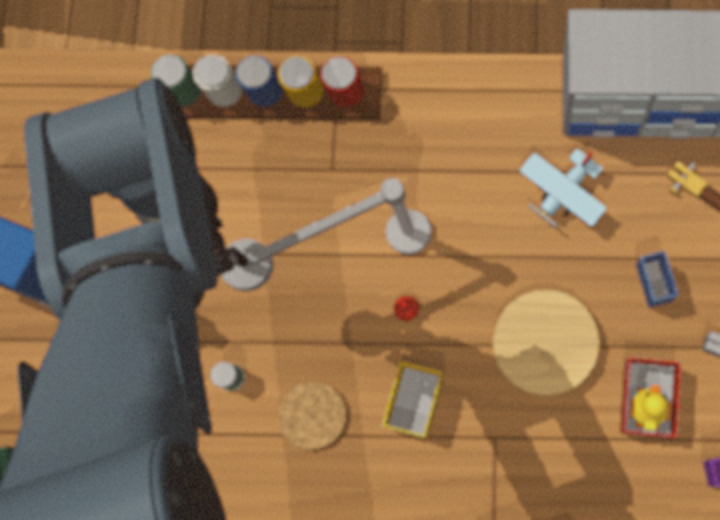

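Top view: the knob stays at 116° for two different pushes and nothing stands near the lamp head (245,263), so this is the far stop. I'll back off, lift and go over to the duck.

send_rows:
  motion:
    - [[0,-0.6,0],0,0.5]
    - [[0,-0.6,0],0,0.5]
    - [[0,0,0],0,0.5]
    - [[0,0,-1],0,0.5]
    - [[0,0,-1],0,0.5]
    - [[0,0,-0.6],0,0.5]
    - [[0,0,0],0,0.5]

```text
t: 8.95
ee_pos: [585.8, 324.9, 300.6]
ee_rot: [[-0.411, 0.912, 0.008], [0.912, 0.411, 0.003], [-0.001, 0.008, -1.0]]
force: [-0.1, 0.2, 0.1]
width: 42.6
finger_force: 0.0
```

Run:
```python
from h import *
go([(425,-198.5,230,84,.8)])
```

```text
8 x [[0, 0, 0], np.float64(-7.47), 0.8]
23 x [[0.183, -0.934, 0.123], 0, 0.8] -> [ 425.1 -198.2  229.8] 84.0
```

send_rows:
  motion:
    - [[0,0,0],-7.47,0.8]
    - [[0,0,0],-7.47,0.8]
    - [[0,0,0],-7.47,0.8]
    - [[0,0,0],-7.47,0.8]
    - [[0,0,0],-7.47,0.8]
    - [[0,0,0],-7.47,0.8]
    - [[0,0,0],-7.47,0.8]
    - [[0,0,0],-7.47,0.8]
    - [[0.183,-0.934,0.123],0,0.8]
    - [[0.183,-0.934,0.123],0,0.8]
    - [[0.183,-0.934,0.123],0,0.8]
    - [[0.183,-0.934,0.123],0,0.8]
    - [[0.183,-0.934,0.123],0,0.8]
    - [[0.183,-0.934,0.123],0,0.8]
    - [[0.183,-0.934,0.123],0,0.8]
    - [[0.183,-0.934,0.123],0,0.8]
    - [[0.183,-0.934,0.123],0,0.8]
    - [[0.183,-0.934,0.123],0,0.8]
    - [[0.183,-0.934,0.123],0,0.8]

```text
t: 10.85
ee_pos: [506.1, 72.8, 262.4]
ee_rot: [[-0.995, 0.104, -0.001], [0.104, 0.995, 0.0], [0.001, -0.0, -1.0]]
force: [0.4, -0.2, 0.6]
width: 68.3
finger_force: 0.0
```

send_rows:
  motion:
    - [[0.183,-0.934,0.123],0,0.8]
    - [[0.183,-0.934,0.123],0,0.8]
    - [[0.183,-0.934,0.123],0,0.8]
    - [[0.183,-0.934,0.123],0,0.8]
    - [[0.183,-0.934,0.123],0,0.8]
    - [[0.183,-0.934,0.123],0,0.8]
    - [[0.183,-0.934,0.123],0,0.8]
    - [[0.183,-0.934,0.123],0,0.8]
    - [[0.183,-0.934,0.123],0,0.8]
    - [[0.183,-0.934,0.123],0,0.8]
    - [[0.183,-0.934,0.123],0,0.8]
    - [[0.183,-0.934,0.123],0,0.8]
    - [[0,0,0],0,0.8]
    - [[0,0,0],0,0.8]

```text
t: 12.25
ee_pos: [422.2, -199.4, 225.9]
ee_rot: [[-0.994, 0.106, -0.001], [0.106, 0.994, 0.001], [0.001, 0.001, -1.0]]
force: [0.6, 0.7, 0.0]
width: 68.1
finger_force: 0.0
```

Run:
```python
from h import *
s=manip.observe();f=manip.grab_frame('wrist');pickle.dump((s,f),open('w2.pkl','wb'));W=cloud(f,s)
cv2.imwrite('pics/w2.png',f['frame'][:,:,::-1])
print(s['ee_pos'],yaw(s),s['width']);z=W[...,2]
hsv=cv2.cvtColor(f['frame'],cv2.COLOR_RGB2HSV).astype(int);ye=(abs(hsv[...,0]-27)<6)&(hsv[...,1]>100)
for a,b in((50,60),(60,70),(66,82)):
    m=ye&(z>a)&(z<b)&(np.hypot(W[...,0]-425,W[...,1]+198)<60);print(a,m.sum(),m.sum()and rect(W[m]))
print(tin(f,W,'tin1',(434,-198),80),tin(f,W,'tin4',(605,-218),80))
m=(abs(z-24)<4)&(np.hypot(W[...,0]-512,W[...,1]+57)<85);print(rect(W[m]),m.sum())
```

```text
[ 422.18776837 -199.41903331  225.89673919] 83.92400600607623 68.08657927117638
50 8 (array([ 409.2, -197.4]), array([18.2,  2.8]), -88.9)
60 433 (array([ 422.3, -197.1]), array([31.6, 29.7]), 83.0)
66 1282 (array([ 422.7, -196.8]), array([30.6, 28.9]), 83.0)
((array([ 436.9, -197.3]), array([101. ,  70.2]), -5.3), 1388, np.float64(44.4)) ((array([ 600.1, -208.8]), array([64.8, 34.2]), 15.1), 601, np.float64(52.8))
(array([506.9, -51.2]), array([145.8, 132.1]), 52.9) 17566
```

View pics/w2.png

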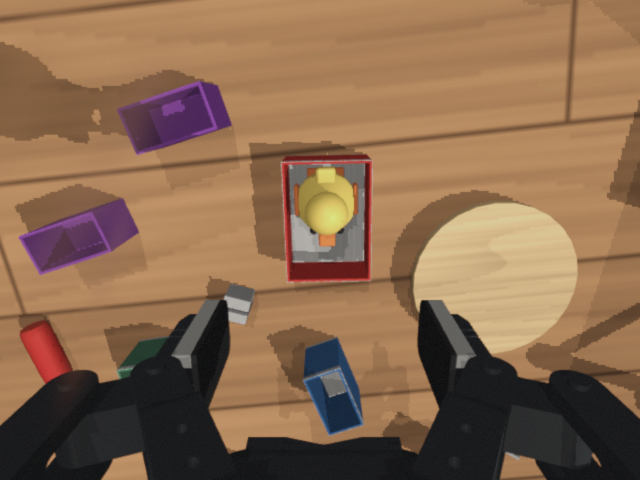

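The duck's head is at (327,212) in the open tin. I'll descend and grip.

send_rows:
  motion:
    - [[-0.03,0.1,0.92],0,0.8]
    - [[0,0,0.92],0,0.8]
    - [[0,0,0.92],0,0.8]
    - [[0,0,0.92],0,0.8]
    - [[0,0,0.92],0,0.8]
    - [[0,0,0.92],0,0.8]
    - [[0,0,0.92],0,0.8]
    - [[0,0,0.92],0,0.8]
    - [[0,0,0],0,0]
    - [[0,0,0],0,0]
    - [[0,0,0],0,0]
    - [[0,0,0],0,0]
    - [[0,0,0],0,0]
    - [[0,0,0],0,0]

```text
t: 13.7
ee_pos: [423.7, -197.1, 43.4]
ee_rot: [[-0.995, 0.104, 0.002], [0.104, 0.995, -0.001], [-0.002, -0.001, -1.0]]
force: [-0.0, 2.0, 5.3]
width: 28.7
finger_force: 59.2
```

Run:
```python
from h import *
s=manip.observe();print(s['ee_pos'],s['finger_force'])
f=pickle.load(open('top0.pkl','rb'));W=cloud(f);z=W[...,2];u,v=np.meshgrid(range(640),range(480))
m=(abs(z-10)<3.5)&(np.hypot(u-216,v-308)<19);(c,r)=cv2.minEnclosingCircle(W[m][:,:2].astype(np.float32));print('coaster',c,r,W[m].mean(0))
s1,f1=pickle.load(open('w1.pkl','rb'));W=cloud(f1,s1);z=W[...,2]
m=(abs(z-10)<3.5)&(np.hypot(W[...,0]-410,W[...,1]-262)<56);(c,r)=cv2.minEnclosingCircle(W[m][:,:2].astype(np.float32));print('coaster',c,r,rect(W[m]),m.sum())
for n in('tin1','tin2','tin4'): print(n,tin(f1,W,n,rad=0) if 0 else tin(f1,W,n,{'tin1':(436,-197),'tin2':(431,122),'tin4':(600,-209)}[n],70))
m=(abs(z-24)<3.5)&(np.hypot(W[...,0]-512,W[...,1]+57)<85);(c,r)=cv2.minEnclosingCircle(W[m][:,:2].astype(np.float32));print('tt',c,r,rect(W[m]))
```

```text
[ 423.70285249 -197.09565145   43.43449793] 59.203476905822754
coaster (405.8323059082031, 261.43634033203125) 50.359642028808594 [409.6234403  261.63209866  10.51988239]
coaster (409.0393981933594, 264.47882080078125) 46.607479095458984 (array([409.1, 264.5]), array([92. , 90.9]), 82.8) 5867
tin1 ((array([ 449. , -198.2]), array([74.9, 72.6]), -5.2), 848, np.float64(43.6))
tin2 ((array([429.8, 124.3]), array([88.6, 59. ]), -13.7), 1022, np.float64(47.4))
tin4 ((array([ 599.8, -208.2]), array([63.2, 34.9]), 15.0), 351, np.float64(52.7))
tt (511.93951416015625, -54.90868377685547) 73.0828857421875 (array([511.9, -54.5]), array([144.9, 144.5]), 19.4)
```

Run:
```python
from h import *
go([(423.7,-197.1,125,84,0),(409.1,264,125,84,0),(409.1,264,51.4,84,0,16)],start=(423.7,-197.1,43.4,84))
```

```text
4 x [[0.0, 0.0, -0.816], 0, 0] -> [ 423.7 -197.1  125. ] 84
20 x [[0.125, 0.914, 0.0], 0, 0] -> [409.3 263.9 125. ] 84
5 x [[0.002, 0.0, 0.589], 0, 0] -> [409.1 264.   51.4] 84
```

send_rows:
  motion:
    - [[0,0,-0.816],0,0]
    - [[0,0,-0.816],0,0]
    - [[0,0,-0.816],0,0]
    - [[0,0,-0.816],0,0]
    - [[0.125,0.914,0],0,0]
    - [[0.125,0.914,0],0,0]
    - [[0.125,0.914,0],0,0]
    - [[0.125,0.914,0],0,0]
    - [[0.125,0.914,0],0,0]
    - [[0.125,0.914,0],0,0]
    - [[0.125,0.914,0],0,0]
    - [[0.125,0.914,0],0,0]
    - [[0.125,0.914,0],0,0]
    - [[0.125,0.914,0],0,0]
    - [[0.125,0.914,0],0,0]
    - [[0.125,0.914,0],0,0]

```text
t: 15.3
ee_pos: [414.3, 80.7, 124.4]
ee_rot: [[-0.995, 0.104, 0.0], [0.104, 0.995, -0.0], [-0.0, -0.0, -1.0]]
force: [0.0, -0.1, -0.5]
width: 28.7
finger_force: 59.2
```

send_rows:
  motion:
    - [[0.125,0.914,0],0,0]
    - [[0.125,0.914,0],0,0]
    - [[0.125,0.914,0],0,0]
    - [[0.125,0.914,0],0,0]
    - [[0.125,0.914,0],0,0]
    - [[0.125,0.914,0],0,0]
    - [[0.125,0.914,0],0,0]
    - [[0.125,0.914,0],0,0]
    - [[0,0,0],0,0]
    - [[0,0,0.58],0,0]
    - [[0,0,0.58],0,0]
    - [[0,0,0.58],0,0]
    - [[0,0,0.58],0,0]
    - [[0,0,0],0,0]

```text
t: 16.7
ee_pos: [407.4, 263.0, 64.9]
ee_rot: [[-0.994, 0.105, -0.004], [0.105, 0.994, -0.002], [0.004, -0.002, -1.0]]
force: [0.3, 0.1, 0.4]
width: 28.5
finger_force: 59.3
```

send_rows:
  motion:
    - [[0,0,0.24],0,0]
    - [[0,0,0.2],0,0]
    - [[0,0,0.05],0,0]
    - [[0,0,0],0,0]

```text
t: 17.1
ee_pos: [408.7, 264.2, 54.0]
ee_rot: [[-0.995, 0.104, 0.0], [0.104, 0.995, 0.0], [-0.0, 0.0, -1.0]]
force: [0.2, -0.3, -1.1]
width: 28.6
finger_force: 59.3
```

send_rows:
  motion:
    - [[0,0,0.05],0,0]
    - [[0,0,0.05],0,0]
    - [[0,0,0],0,0]

```text
t: 17.4
ee_pos: [408.6, 264.3, 51.4]
ee_rot: [[-0.995, 0.104, 0.0], [0.104, 0.995, -0.0], [-0.0, -0.0, -1.0]]
force: [0.7, 0.8, 0.6]
width: 29.1
finger_force: 59.3
```

send_rows:
  motion:
    - [[0,0,0.05],0,0]
    - [[0,0,0],0,0]
    - [[0,0,0],0,0.6]
    - [[0,0,0],0,0.7]
    - [[0,0,0],0,0.7]
    - [[0,0,0],0,0.7]
    - [[0,0,-0.5],0,0.7]
    - [[0,0,-1],0,0.7]
    - [[0,0,-1],0,0.7]
    - [[0,0,-1],0,1]
    - [[0,0,-1],0,1]
    - [[0,0,-1],0,1]
    - [[0,0,0],0,1]

```text
t: 18.7
ee_pos: [410.6, 265.1, 190.5]
ee_rot: [[-0.995, 0.104, 0.007], [0.104, 0.995, 0.002], [-0.006, 0.003, -1.0]]
force: [-0.1, 0.1, -0.0]
width: 85.5
finger_force: 0.0
```

Run:
```python
from h import *
s=manip.observe();f=manip.grab_frame('wrist');W=cloud(f,s);z=W[...,2];print(s['ee_pos'])
hsv=cv2.cvtColor(f['frame'],cv2.COLOR_RGB2HSV).astype(int);ye=(abs(hsv[...,0]-27)<6)&(hsv[...,1]>100)
m=ye&(z>70)&(z<95)&(np.hypot(W[...,0]-409,W[...,1]-264)<50);print('head',rect(W[m]),np.nanmax(W[m][:,2]))
m=(abs(z-10)<3.5)&(np.hypot(W[...,0]-409,W[...,1]-264)<56);(c,r)=cv2.minEnclosingCircle(W[m][:,:2].astype(np.float32));print('coaster',c,r)
f=manip.grab_frame('top');W=cloud(f)
for n,c in dict(tin1=(436,-197),tin2=(430,124),tin3=(590,-383),tin4=(600,-209)).items(): print(n,tin(f,W,n,c,70))
# tool goes to tin1: yaw candidates across width: long axis -5.5 -> y at 84.5
go([(s['ee_pos'][0],s['ee_pos'][1],200,84.5,1),(436.5,-197.3,200,84.5,1)])
```

```text
[410.63213427 265.07217929 190.52807582]
head (array([407.5, 264. ]), array([31.9, 29.6]), 84.6) 86.45282018181166
coaster (408.806396484375, 264.4203796386719) 45.992515563964844
tin1 ((array([ 437.2, -198.3]), array([98.2, 69.9]), -4.4), 68, np.float64(44.0))
tin2 ((array([430.8, 121.8]), array([88.2, 59.3]), -13.2), 105, np.float64(47.3))
tin3 None
tin4 None
1 x [[0, 0, 0], np.float64(-0.48), 1]
1 x [[-0.079, 0.041, -0.49], 0, 1] -> [410.6 265.1 200. ] 84.5
20 x [[-0.14, -0.916, 0.0], 0, 1] -> [ 436.4 -197.5  200. ] 84.5
```

send_rows:
  motion:
    - [[-0.08,0.04,-0.4],-0.5,1]
    - [[-0.14,-0.916,0],0,1]
    - [[-0.14,-0.916,0],0,1]
    - [[-0.14,-0.916,0],0,1]
    - [[-0.14,-0.916,0],0,1]
    - [[-0.14,-0.916,0],0,1]
    - [[-0.14,-0.916,0],0,1]
    - [[-0.14,-0.916,0],0,1]
    - [[-0.14,-0.916,0],0,1]
    - [[-0.14,-0.916,0],0,1]
    - [[-0.14,-0.916,0],0,1]
    - [[-0.14,-0.916,0],0,1]
    - [[-0.14,-0.916,0],0,1]
    - [[-0.14,-0.916,0],0,1]
    - [[-0.14,-0.916,0],0,1]
    - [[-0.14,-0.916,0],0,1]
    - [[-0.14,-0.916,0],0,1]
    - [[-0.14,-0.916,0],0,1]
    - [[-0.14,-0.916,0],0,1]
    - [[-0.14,-0.916,0],0,1]

```text
t: 20.8
ee_pos: [435.0, -175.2, 196.9]
ee_rot: [[-0.995, 0.095, -0.002], [0.095, 0.995, 0.001], [0.002, 0.001, -1.0]]
force: [-0.1, -0.6, -0.5]
width: 85.4
finger_force: 0.0
```

send_rows:
  motion:
    - [[-0.14,-0.916,0],0,1]
    - [[0,0,0.8],0,1]
    - [[0,0,0.8],0,1]
    - [[0,0,0.8],0,1]
    - [[0,0,0],0,1]
    - [[0,0,0],0,1]

```text
t: 21.4
ee_pos: [436.4, -197.3, 137.2]
ee_rot: [[-0.995, 0.095, -0.002], [0.095, 0.995, 0.001], [0.002, 0.001, -1.0]]
force: [0.2, -0.7, 0.4]
width: 85.7
finger_force: 0.0
```

Run:
```python
from h import *
s=manip.observe();f=manip.grab_frame('wrist');W=cloud(f,s)
cv2.imwrite('pics/w3.png',f['frame'][:,:,::-1])
print(s['ee_pos'],yaw(s));t=tin(f,W,'tin1',(437,-197),80);print(t);c,a=t[0][0],t[0][2]
z=W[...,2];m=(abs(z-24)<3.5)&(np.hypot(W[...,0]-512,W[...,1]+57)<85);(cc,r)=cv2.minEnclosingCircle(W[m][:,:2].astype(np.float32));print('tt',cc,r)
p=s['ee_pos']
go([(c[0],c[1],p[2],90+a,1),(c[0],c[1],12,90+a,1,20)])
```

```text
[ 436.40461452 -197.33415636  137.19831926] 84.5310084600397
((array([ 437. , -197.4]), array([100.5,  70.1]), -5.0), 2685, np.float64(44.3))
tt (512.1315307617188, -54.77705764770508) 73.7021713256836
1 x [[0, 0, 0], np.float64(-0.47), 1]
1 x [[-0.001, 0.011, 0.026], 0, 1] -> [ 437.  -197.4  137.2] 85.0
7 x [[-0.0, 0.0, 0.715], 0, 1] -> [ 437.  -197.4   12.1] 85.0
```

send_rows:
  motion:
    - [[-0.02,0,0],-0.5,1]
    - [[0,0,0.715],0,1]
    - [[0,0,0.715],0,1]
    - [[0,0,0.715],0,1]
    - [[0,0,0.715],0,1]
    - [[0,0,0.715],0,1]
    - [[0,0,0.715],0,1]
    - [[0,0,0.715],0,1]
    - [[0,0,0],0,1]
    - [[0,0,0],0,0.5]
    - [[0,0,0],0,0.5]
    - [[0,0,0],0,0.5]
    - [[0,0,0],0,0.5]

```text
t: 22.75
ee_pos: [437.9, -198.1, 13.7]
ee_rot: [[-0.996, 0.087, 0.002], [0.087, 0.996, -0.001], [-0.002, -0.001, -1.0]]
force: [-0.1, 0.9, 7.1]
width: 69.1
finger_force: 69.6
```

Run:
```python
from h import *
s=manip.observe();p=s['ee_pos'];w=yaw(s);print(p,w,s['width'],s['finger_force'],s['force'])
go([(p[0],p[1],p[2]+70,w,.5),(512,-55,p[2]+70,w,.5),(512,-55,p[2]+28,w,.5)],start=(*p,w))
```

```text
[ 437.92404005 -198.06624685   13.71751941] 85.02731709119924 69.10298881108581 69.64463710784912 [-0.11964738  0.90088234  7.08244729]
3 x [[0.0, 0.0, -0.933], 0, 0.5] -> [ 437.9 -198.1   83.7] 85.0
7 x [[-0.351, 0.851, -0.0], 0, 0.5] -> [512.  -55.   83.7] 85.0
2 x [[0.001, 0.0, 0.84], 0, 0.5] -> [512.  -55.   41.7] 85.0
```

send_rows:
  motion:
    - [[0,0,-0.93],0,0.5]
    - [[0,0,-0.93],0,0.5]
    - [[0,0,-0.93],0,0.5]
    - [[-0.35,0.85,0],0,0.5]
    - [[-0.35,0.85,0],0,0.5]
    - [[-0.35,0.85,0],0,0.5]
    - [[-0.35,0.85,0],0,0.5]
    - [[-0.35,0.85,0],0,0.5]
    - [[-0.35,0.85,0],0,0.5]
    - [[-0.35,0.85,0],0,0.5]
    - [[0,0,0],0,0.5]
    - [[0,0,0.4],0,0.5]
    - [[0,0,0.4],0,0.5]
    - [[0,0,0.4],0,0.5]
    - [[0,0,0.4],0,0.5]
    - [[0,0,0],0,0.5]
    - [[0,0,0],0,0.5]

```text
t: 24.45
ee_pos: [510.7, -55.0, 41.7]
ee_rot: [[-0.996, 0.087, -0.001], [0.087, 0.996, 0.0], [0.001, 0.0, -1.0]]
force: [1.1, -0.1, -1.3]
width: 68.7
finger_force: 68.8
```

send_rows:
  motion:
    - [[-0.04,0,0.08],0,0.5]
    - [[0,0,0.06],0,0.5]
    - [[0,0,0.04],0,0.5]
    - [[0,0,0],0,0.5]

```text
t: 24.85
ee_pos: [512.2, -54.8, 37.9]
ee_rot: [[-0.996, 0.087, 0.0], [0.087, 0.996, -0.0], [-0.0, -0.0, -1.0]]
force: [-0.5, 1.0, -1.0]
width: 68.6
finger_force: 68.8
```

send_rows:
  motion:
    - [[0,0,0],0,0.9]
    - [[0,0,0],0,1]
    - [[0,0,0],0,1]
    - [[0,0,-0.4],0,1]
    - [[0,0,-1],0,1]
    - [[0,0,-1],0,1]
    - [[0,0,-1],0,1]
    - [[0,0,-1],0,1]
    - [[0,0,-1],0,1]
    - [[0,0,-1],0,1]
    - [[0,0,0],0,1]

```text
t: 25.95
ee_pos: [514.3, -55.4, 201.8]
ee_rot: [[-0.996, 0.087, 0.008], [0.087, 0.996, -0.003], [-0.008, -0.002, -1.0]]
force: [-0.2, -0.3, 0.0]
width: 85.6
finger_force: 0.0
```

```bash
sed -i "s/'tin3':(45,90)/'tin3':(40,95)/; s/(hsv\[...,1\]>90)/(hsv[...,1]>60)/; s/np.abs(W\[...,2\]-TOP\[name\])<6/np.abs(W[...,2]-TOP[name]-dz)<6/; s/near=None,rad=80)/near=None,rad=80,dz=0)/" h.py
python3 - <<'E'
from h import *
s=manip.observe();f=manip.grab_frame('wrist');W=cloud(f,s);pickle.dump((s,f),open('w4.pkl','wb'))
print(s['ee_pos']);print(tin(f,W,'tin1',(512,-55),80,24))
z=W[...,2];m=(abs(z-24)<3.5)&(np.hypot(W[...,0]-512,W[...,1]+57)<85);(cc,r)=cv2.minEnclosingCircle(W[m][:,:2].astype(np.float32));print('tt',cc,r)
g=manip.grab_frame('top');pickle.dump(g,open('top4.pkl','wb'));W=cloud(g)
for n,c in dict(tin2=(430,124),tin3=(590,-383),tin4=(600,-209)).items(): print(n,tin(g,W,n,c,70))
cv2.imwrite('pics/top4.png',g['frame'][:,:,::-1])
E
```

```text
[514.30099288 -55.43980239 201.82168288]
((array([511.1, -54.6]), array([100.6,  69.8]), -5.1), 2078, np.float64(68.3))
tt (512.4177856445312, -54.90923309326172) 73.06144714355469
tin2 ((array([431.2, 122. ]), array([88., 58.]), -13.5), 76, np.float64(47.2))
tin3 ((array([ 591.1, -383.3]), array([78.6, 35.2]), 27.6), 12, np.float64(47.4))
tin4 ((array([ 597.6, -211.4]), array([56.1, 32.6]), 12.0), 16, np.float64(52.0))
```

View pics/top4.png

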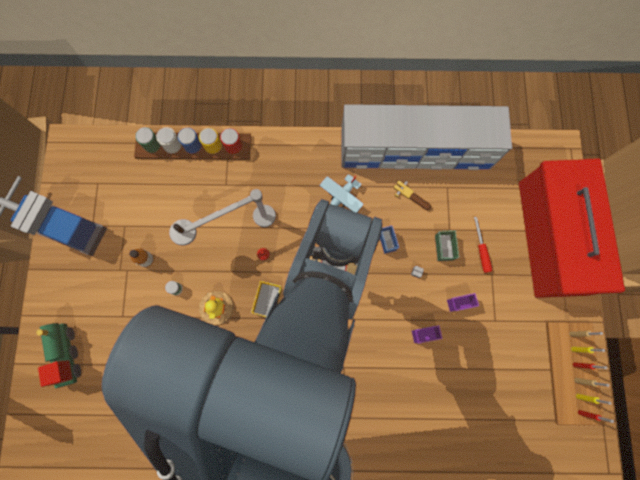

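Top view: the lamp is parked at its stop, (181,232), the duck is on the coaster (213,308), and tins 2, 3 and 4 haven't been disturbed. Next is tin2.

Run:
```python
from h import *
go([(430,124,140,76.3,1)])
```

```text
2 x [[0, 0, 0], np.float64(4.36), 1]
7 x [[0.698, 0.881, 0.335], 0, 1] -> [429.9 124.  140.1] 76.3
```

send_rows:
  motion:
    - [[0,0,0],4.36,1]
    - [[0,0,0],4.36,1]
    - [[0.698,0.881,0.335],0,1]
    - [[0.698,0.881,0.335],0,1]
    - [[0.698,0.881,0.335],0,1]
    - [[0.698,0.881,0.335],0,1]
    - [[0.698,0.881,0.335],0,1]
    - [[0.698,0.881,0.335],0,1]
    - [[0.698,0.881,0.335],0,1]
    - [[0,0,0],0,1]
    - [[0,0,0],0,1]

```text
t: 27.15
ee_pos: [429.1, 124.2, 138.4]
ee_rot: [[-0.972, 0.235, -0.002], [0.235, 0.972, -0.0], [0.002, -0.001, -1.0]]
force: [-0.5, -0.2, -0.1]
width: 85.3
finger_force: 0.0
```

```bash
cat > look.py <<'E'
from h import *
import sys
n,zt,op=sys.argv[1],float(sys.argv[2]),float(sys.argv[3])
s=manip.observe();f=manip.grab_frame('wrist');W=cloud(f,s);p=s['ee_pos']
cv2.imwrite(f'pics/look_{n}.png',f['frame'][:,:,::-1])
print(np.round(p,1),yaw(s));t=tin(f,W,n,p[:2],80);print(t);c,a=t[0][0],t[0][2]
go([(c[0],c[1],p[2],90+a,op),(c[0],c[1],zt,90+a,op,20)],start=(*p,yaw(s)))
E
python3 look.py tin2 28 1
```

```text
[429.1 124.2 138.4] 76.39833735333079
((array([429.8, 123.8]), array([89.1, 58.5]), -13.8), 2552, np.float64(47.3))
1 x [[0, 0, 0], np.float64(0.2), 1.0]
1 x [[-0.029, -0.007, 0.0], 0, 1.0] -> [429.8 123.8 138.4] 76.2
6 x [[-0.0, -0.0, 0.736], 0, 1.0] -> [429.8 123.8  28. ] 76.2
```

send_rows:
  motion:
    - [[-0.03,0,0],0.2,1]
    - [[0,0,0.736],0,1]
    - [[0,0,0.736],0,1]
    - [[0,0,0.736],0,1]
    - [[0,0,0.736],0,1]
    - [[0,0,0.736],0,1]
    - [[0,0,0.736],0,1]
    - [[0,0,0],0,1]
    - [[0,0,0],0,0.4]
    - [[0,0,0],0,0.4]
    - [[0,0,0],0,0.4]
    - [[0,0,0],0,0.4]
    - [[0,0,0],0,0.4]
    - [[0,0,0],0,0.4]

```text
t: 28.6
ee_pos: [431.5, 123.6, 30.0]
ee_rot: [[-0.971, 0.24, 0.003], [0.24, 0.971, -0.0], [-0.003, 0.0, -1.0]]
force: [0.4, -1.6, 6.9]
width: 56.2
finger_force: 64.6
```

```bash
cat > carry.py <<'E'
from h import *
import sys
s=manip.observe();p=s['ee_pos'];w=yaw(s);print(np.round(p,1),w,s['width'],s['finger_force'],s['force'])
zc=float(sys.argv[1]);op=float(sys.argv[2]);X,Y,A=511.1,-54.6,84.9
go([(p[0],p[1],p[2]+zc,w,op),(X,Y,p[2]+zc,A,op)],start=(*p,w))
E
python3 carry.py 90 .4
```

```text
[431.5 123.6  30. ] 76.09803827634333 56.21007020668574 64.58040118217468 [ 0.4087857  -1.61961552  6.89393689]
4 x [[0.0, 0.0, -0.9], 0, 0.4] -> [431.5 123.6 120. ] 76.1
2 x [[0, 0, 0], np.float64(-4.4), 0.4]
8 x [[-0.476, -0.852, 0.0], 0, 0.4] -> [511.2 -54.6 120. ] 84.9
```

send_rows:
  motion:
    - [[0,0,-0.9],0,0.4]
    - [[0,0,-0.9],0,0.4]
    - [[0,0,-0.9],0,0.4]
    - [[0,0,-0.9],0,0.4]
    - [[0,0,0],-4.4,0.4]
    - [[0,0,0],-4.4,0.4]
    - [[-0.484,-0.851,0],0,0.4]
    - [[-0.484,-0.851,0],0,0.4]
    - [[-0.484,-0.851,0],0,0.4]
    - [[-0.484,-0.851,0],0,0.4]
    - [[-0.484,-0.851,0],0,0.4]
    - [[-0.484,-0.851,0],0,0.4]
    - [[-0.484,-0.851,0],0,0.4]
    - [[-0.484,-0.851,0],0,0.4]
    - [[0,0,0],0,0.4]
    - [[0,0,0],0,0.4]
    - [[0,0,0],0,0.4]

```text
t: 30.3
ee_pos: [510.9, -53.4, 118.8]
ee_rot: [[-0.996, 0.088, -0.001], [0.088, 0.996, 0.001], [0.002, 0.001, -1.0]]
force: [-0.8, -0.4, -0.3]
width: 56.6
finger_force: 64.3
```

```bash
cat > nest.py <<'E'
from h import *
import sys
# inner name, outer name, height added to tops of inner (carried) and outer
n,o,di,do=sys.argv[1],sys.argv[2],float(sys.argv[3]),float(sys.argv[4])
s=manip.observe();f=manip.grab_frame('wrist');W=cloud(f,s);p=s['ee_pos']
cv2.imwrite(f'pics/nest_{n}.png',f['frame'][:,:,::-1])
print(np.round(p,1),yaw(s),s['width'])
print(n,tin(f,W,n,p[:2],70,di));print(o,tin(f,W,o,(511,-55),70,do))
E
python3 nest.py tin2 tin1 90 24
```

```text
[510.9 -53.4 118.8] 84.92894376313878 56.58280759451596
tin2 ((array([508.9, -53.3]), array([89.2, 58.1]), -5.0), 6774, np.float64(136.0))
tin1 ((array([465.2, -50.5]), array([69.9,  9.9]), 86.5), 987, np.float64(68.6))
```

View pics/nest_tin2.png

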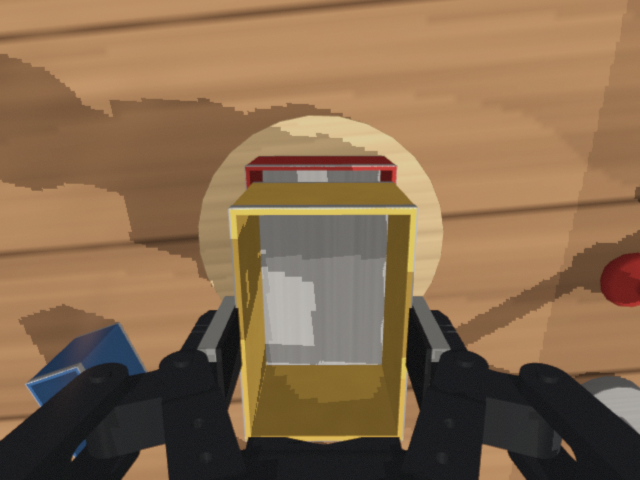

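Wrist view: the yellow tin is level in the grip, its rim at (233–415, 210–440), above the red tin. I'll correct about 2 mm and lower.

send_rows:
  motion:
    - [[-0.09,-0.045,0],0,0.4]
    - [[0,0,0.3],0,0.4]
    - [[0,0,0.3],0,0.4]
    - [[0,0,0],0,0.4]

```text
t: 30.75
ee_pos: [513.0, -55.2, 102.4]
ee_rot: [[-0.996, 0.089, -0.003], [0.089, 0.996, 0.001], [0.003, 0.001, -1.0]]
force: [-0.4, -0.3, -0.8]
width: 56.4
finger_force: 64.3
```

send_rows:
  motion:
    - [[0,0,0.3],0,0.4]
    - [[0,0,0.3],0,0.4]
    - [[0,0,0.3],0,0.4]
    - [[0,0,0.3],0,0.4]
    - [[0,0,0.2],0,0.4]
    - [[0,0,0],0,0.4]

```text
t: 31.35
ee_pos: [513.6, -55.6, 67.9]
ee_rot: [[-0.996, 0.089, -0.002], [0.089, 0.996, 0.001], [0.002, 0.0, -1.0]]
force: [0.7, 0.1, -1.7]
width: 56.3
finger_force: 64.3
```

send_rows:
  motion:
    - [[0.02,0.03,0.1],0,0.4]
    - [[0,0,0.1],0,0.4]
    - [[0,0,0],0,0.4]

```text
t: 31.65
ee_pos: [513.8, -54.9, 64.0]
ee_rot: [[-0.996, 0.089, 0.0], [0.089, 0.996, -0.0], [-0.0, -0.0, -1.0]]
force: [-0.8, -0.2, -1.0]
width: 56.6
finger_force: 64.4
```

send_rows:
  motion:
    - [[0.02,0,0.08],0,0.4]
    - [[0,0,0.04],0,0.4]
    - [[0,0,0],0,0.4]

```text
t: 31.95
ee_pos: [513.9, -55.0, 63.7]
ee_rot: [[-0.996, 0.089, 0.003], [0.089, 0.996, -0.001], [-0.003, -0.001, -1.0]]
force: [-2.6, 0.6, 21.7]
width: 56.0
finger_force: 76.5
```

send_rows:
  motion:
    - [[0,0,0],0,0.8]
    - [[0,0,0],0,0.9]
    - [[0,0,0],0,1]
    - [[0,0,-0.8],0,1]
    - [[0,0,-1],0,1]
    - [[0,0,-1],0,1]
    - [[0,0,-1],0,1]
    - [[0,0,-1],0,1]
    - [[0,0,0],0,1]
    - [[0,0,0],0,1]

```text
t: 32.95
ee_pos: [513.1, -54.9, 180.7]
ee_rot: [[-0.996, 0.089, 0.0], [0.089, 0.996, -0.0], [-0.0, -0.0, -1.0]]
force: [-0.3, -0.2, -0.2]
width: 85.8
finger_force: 0.0
```

Run:
```python
from h import *
s=manip.observe();f=manip.grab_frame('wrist');W=cloud(f,s);p=s['ee_pos'];cv2.imwrite('pics/w5.png',f['frame'][:,:,::-1])
print(np.round(p,1));print(tin(f,W,'tin1',(511,-55),70,24));print(tin(f,W,'tin2',(511,-55),70,26.5))
g=manip.grab_frame('top');W=cloud(g)
for n,c in dict(tin3=(590,-383),tin4=(600,-209)).items(): print(n,tin(g,W,n,c,70))
go([(589,-383,190,117,1)])
```

```text
[513.1 -54.9 180.7]
((array([511.1, -54.7]), array([100.8,  70.2]), -4.9), 2027, np.float64(68.5))
((array([512.3, -54.7]), array([89.1, 58.5]), -4.8), 2199, np.float64(73.9))
tin3 ((array([ 586.4, -388. ]), array([73.9, 13.4]), 9.2), 10, np.float64(45.6))
tin4 ((array([ 599.3, -210.3]), array([60.9, 32.4]), 14.4), 21, np.float64(51.0))
4 x [[0, 0, 0], np.float64(-8.02), 1]
14 x [[0.23, -0.936, -0.03], 0, 1] -> [ 589.2 -383.1  190.1] 117.0
```

Run:
```python
from h import *
go([(589,-383,160,90,1)])
```

```text
1 x [[0, 0, 0], np.float64(-5.1), 1]
14 x [[-0.219, -0.938, 0.056], 0, 1] -> [ 588.9 -382.9  160. ] 90.0
```

send_rows:
  motion:
    - [[0,0,0],-5.1,1]
    - [[-0.219,-0.938,0.056],0,1]
    - [[-0.219,-0.938,0.056],0,1]
    - [[-0.219,-0.938,0.056],0,1]
    - [[-0.219,-0.938,0.056],0,1]
    - [[-0.219,-0.938,0.056],0,1]
    - [[-0.219,-0.938,0.056],0,1]
    - [[-0.219,-0.938,0.056],0,1]
    - [[-0.219,-0.938,0.056],0,1]
    - [[-0.219,-0.938,0.056],0,1]
    - [[-0.219,-0.938,0.056],0,1]
    - [[-0.219,-0.938,0.056],0,1]
    - [[-0.219,-0.938,0.056],0,1]
    - [[-0.219,-0.938,0.056],0,1]
    - [[-0.219,-0.938,0.056],0,1]
    - [[0,0,0],0,1]
    - [[0,0,0],0,1]

```text
t: 34.75
ee_pos: [588.8, -382.6, 159.0]
ee_rot: [[-1.0, 0.001, -0.003], [0.001, 1.0, 0.003], [0.003, 0.003, -1.0]]
force: [-0.7, 0.5, -0.6]
width: 85.6
finger_force: 0.0
```

```bash
python3 look.py tin3 38 0.85
```

```text
[ 588.8 -382.6  159. ] 89.94701445171192
((array([ 584.8, -371.1]), array([75.2, 45. ]), 3.2), 1196, np.float64(50.3))
1 x [[0, 0, 0], np.float64(-3.25), 0.85]
1 x [[0.135, 0.466, 0.0], 0, 0.85] -> [ 584.8 -371.1  159. ] 93.2
7 x [[-0.0, 0.0, 0.692], 0, 0.85] -> [ 584.8 -371.1   37.9] 93.2
```

View pics/look_tin3.png

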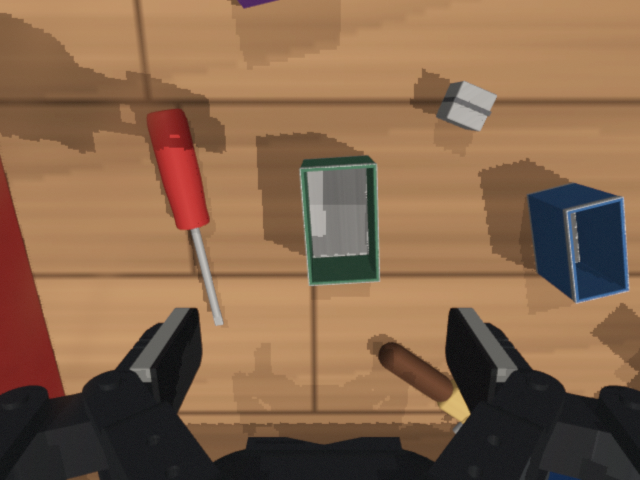

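The green tin is at (340,222), well away from the screwdriver and the vise handle. I'll descend and grip.

send_rows:
  motion:
    - [[0.135,0.466,0],-3.2,0.85]
    - [[0,0,0.69],0,0.85]
    - [[0,0,0.69],0,0.85]
    - [[0,0,0.69],0,0.85]
    - [[0,0,0.69],0,0.85]
    - [[0,0,0.69],0,0.85]
    - [[0,0,0.69],0,0.85]
    - [[0,0,0.69],0,0.85]
    - [[0,0,0],0,0.85]
    - [[0,0,0],0,0.3]
    - [[0,0,0],0,0.3]
    - [[0,0,0],0,0.3]
    - [[0,0,0],0,0.3]
    - [[0,0,0],0,0.3]
    - [[0,0,0],0,0.3]

```text
t: 36.3
ee_pos: [587.2, -372.1, 41.6]
ee_rot: [[-0.998, -0.056, 0.002], [-0.056, 0.998, -0.002], [-0.002, -0.002, -1.0]]
force: [0.3, 0.6, 5.4]
width: 43.5
finger_force: 61.7
```

```bash
python3 carry.py 95 .3
```

```text
[ 587.2 -372.1   41.6] 93.2032453568919 43.4950151664386 61.68730616569519 [0.28477774 0.55966976 5.35356827]
4 x [[0.0, 0.0, -0.95], 0, 0.3] -> [ 587.2 -372.1  136.6] 93.2
1 x [[0, 0, 0], np.float64(8.3), 0.3]
13 x [[0.32, 0.952, 0.0], 0, 0.3] -> [511.1 -54.7 136.6] 84.9
```

send_rows:
  motion:
    - [[0,0,-0.5],0,0.3]
    - [[0,0,-0.9],0,0.3]
    - [[0,0,-1],0,0.3]
    - [[0,0,-1],0,0.3]
    - [[0,0,-0.5],8.3,0.3]
    - [[0.31,0.95,0],0,0.3]
    - [[0.31,0.95,0],0,0.3]
    - [[0.31,0.95,0],0,0.3]
    - [[0.31,0.95,0],0,0.3]
    - [[0.31,0.95,0],0,0.3]
    - [[0.31,0.95,0],0,0.3]
    - [[0.31,0.95,0],0,0.3]
    - [[0.31,0.95,0],0,0.3]
    - [[0.31,0.95,0],0,0.3]
    - [[0.31,0.95,0],0,0.3]
    - [[0.31,0.95,0],0,0.3]
    - [[0.31,0.95,0],0,0.3]
    - [[0.31,0.95,0],0,0.3]
    - [[0,0,0],0,0.3]
    - [[0,0,0],0,0.3]

```text
t: 38.3
ee_pos: [513.6, -54.8, 138.3]
ee_rot: [[-0.996, 0.087, 0.0], [0.087, 0.996, -0.0], [-0.0, -0.0, -1.0]]
force: [0.0, -0.5, -0.2]
width: 44.0
finger_force: 61.3
```

```bash
python3 nest.py tin3 tin2 97 26.5
```

```text
[513.6 -54.8 138.3] 84.98114999658954 43.981773651244595
tin3 ((array([511.5, -54.8]), array([76.8, 45.4]), -4.8), 4738, np.float64(146.9))
tin2 ((array([474.7, -51.4]), array([58.5, 15.1]), 87.0), 734, np.float64(74.1))
```

View pics/nest_tin3.png

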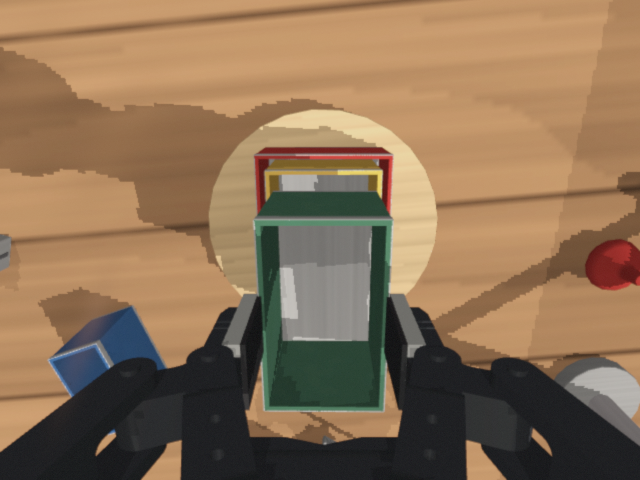

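The green tin is level and lined up above the nest. I'll lower it.

send_rows:
  motion:
    - [[-0.03,0,0.3],0,0.3]
    - [[0,0,0.3],0,0.3]
    - [[0,0,0.3],0,0.3]
    - [[0,0,0.3],0,0.3]
    - [[0,0,0],0,0.3]

```text
t: 38.85
ee_pos: [513.3, -55.1, 106.4]
ee_rot: [[-0.996, 0.089, -0.003], [0.089, 0.996, 0.001], [0.003, 0.001, -1.0]]
force: [0.2, -0.1, 0.2]
width: 43.8
finger_force: 61.3
```

send_rows:
  motion:
    - [[0,0,0.3],0,0.3]
    - [[0,0,0.3],0,0.3]
    - [[0,0,0.3],0,0.3]
    - [[0,0,0.2],0,0.3]
    - [[0,0,0],0,0.3]

```text
t: 39.35
ee_pos: [513.7, -54.9, 79.5]
ee_rot: [[-0.996, 0.089, -0.002], [0.089, 0.996, 0.001], [0.002, 0.0, -1.0]]
force: [0.1, -0.2, -0.5]
width: 43.8
finger_force: 61.3
```

send_rows:
  motion:
    - [[0,0,0.12],0,0.3]
    - [[0,0,0.1],0,0.3]
    - [[0,0,0],0,0.3]

```text
t: 39.65
ee_pos: [514.2, -55.1, 74.8]
ee_rot: [[-0.996, 0.089, -0.0], [0.089, 0.996, 0.0], [0.0, 0.0, -1.0]]
force: [-0.9, 0.5, -0.1]
width: 44.1
finger_force: 61.3
```

send_rows:
  motion:
    - [[0,0,0],0,0.6]
    - [[0,0,0],0,0.7]
    - [[0,0,0],0,0.8]
    - [[0,0,-0.6],0,0.8]
    - [[0,0,-1],0,0.8]
    - [[0,0,-1],0,0.8]
    - [[0,0,-1],0,0.8]
    - [[0,0,-1],0,0.8]
    - [[0,0,0],0,0.8]
    - [[0,0,0],0,0.8]

```text
t: 40.65
ee_pos: [514.4, -55.1, 190.4]
ee_rot: [[-0.996, 0.089, 0.001], [0.089, 0.996, -0.0], [-0.001, -0.0, -1.0]]
force: [-0.4, 0.1, -1.4]
width: 68.3
finger_force: 0.0
```

Run:
```python
from h import *
s=manip.observe();f=manip.grab_frame('wrist');W=cloud(f,s);p=s['ee_pos']
print(np.round(p,1));print([tin(f,W,n,(511,-55),70,d) for n,d in(('tin1',24),('tin2',26.5),('tin3',29))])
g=manip.grab_frame('top');W=cloud(g);print(tin(g,W,'tin4',(600,-209),90));print(tin(f,cloud(f,s),'tin4',(600,-209),90))
go([(600,-208.5,165,105,.8)])
```

```text
[514.4 -55.1 190.4]
[((array([511. , -54.6]), array([100.5,  70. ]), -5.0), 1918, np.float64(68.5)), ((array([512.3, -54.6]), array([89.1, 58.5]), -4.8), 1823, np.float64(74.0)), ((array([512.2, -54.2]), array([75.5, 45.1]), -4.8), 1214, np.float64(79.3))]
((array([ 600.2, -210. ]), array([62.3, 32.3]), 15.9), 18, np.float64(50.4))
((array([ 595.5, -209.7]), array([54.5, 35.6]), 15.7), 786, np.float64(52.6))
3 x [[0, 0, 0], np.float64(-6.7), 0.8]
8 x [[-0.219, -0.854, 0.12], 0, 0.8] -> [ 600.  -208.5  165.1] 105.0
```

send_rows:
  motion:
    - [[0,0,0],-6.7,0.8]
    - [[0,0,0],-6.7,0.8]
    - [[0,0,0],-6.7,0.8]
    - [[-0.219,-0.854,0.12],0,0.8]
    - [[-0.219,-0.854,0.12],0,0.8]
    - [[-0.219,-0.854,0.12],0,0.8]
    - [[-0.219,-0.854,0.12],0,0.8]
    - [[-0.219,-0.854,0.12],0,0.8]
    - [[-0.219,-0.854,0.12],0,0.8]
    - [[-0.219,-0.854,0.12],0,0.8]
    - [[-0.219,-0.854,0.12],0,0.8]
    - [[0,0,0],0,0.8]
    - [[0,0,0],0,0.8]

```text
t: 42.05
ee_pos: [600.2, -209.3, 164.5]
ee_rot: [[-0.967, -0.256, -0.002], [-0.256, 0.967, 0.001], [0.002, 0.002, -1.0]]
force: [0.2, 1.2, -1.0]
width: 68.6
finger_force: 0.0
```

```bash
python3 look.py tin4 41 0.7
```

```text
[ 600.2 -209.3  164.5] 104.8594850775139
((array([ 600.5, -208.8]), array([63.7, 33.6]), 15.0), 1045, np.float64(53.4))
1 x [[0, 0, 0], np.float64(-0.14), 0.7]
1 x [[-0.018, 0.018, 0.0], 0, 0.7] -> [ 600.5 -208.8  164.5] 105.0
7 x [[0.0, -0.0, 0.705], 0, 0.7] -> [ 600.5 -208.8   41.1] 105.0
```

send_rows:
  motion:
    - [[-0.02,0.02,0],-0.1,0.7]
    - [[0,0,0.7],0,0.7]
    - [[0,0,0.7],0,0.7]
    - [[0,0,0.7],0,0.7]
    - [[0,0,0.7],0,0.7]
    - [[0,0,0.7],0,0.7]
    - [[0,0,0.7],0,0.7]
    - [[0,0,0.7],0,0.7]
    - [[0,0,0],0,0.7]
    - [[0,0,0],0,0.2]
    - [[0,0,0],0,0.2]
    - [[0,0,0],0,0.2]
    - [[0,0,0],0,0.2]
    - [[0,0,0],0,0.2]
    - [[0,0,0],0,0.2]

```text
t: 43.6
ee_pos: [602.2, -208.5, 44.9]
ee_rot: [[-0.966, -0.26, 0.002], [-0.26, 0.966, -0.001], [-0.002, -0.002, -1.0]]
force: [-0.2, 1.0, 6.9]
width: 31.8
finger_force: 60.2
```

```bash
sed -i 's/X,Y,A=511.1,-54.6,84.9/X,Y,A=514,-54.6,85.1/' carry.py; python3 carry.py 100 .2
```

```text
[ 602.2 -208.5   44.9] 105.08888754760602 31.764670968160242 60.24001479148865 [-0.21039407  1.01729801  6.90976155]
5 x [[0.0, 0.0, -0.8], 0, 0.2] -> [ 602.2 -208.5  144.9] 105.1
3 x [[0, 0, 0], np.float64(6.66), 0.2]
7 x [[0.577, 0.834, 0.0], 0, 0.2] -> [514.  -54.5 144.9] 85.1
```

send_rows:
  motion:
    - [[0,0,-0.5],0,0.2]
    - [[0,0,-0.8],0,0.2]
    - [[0,0,-0.9],0,0.2]
    - [[0,0,-0.9],0,0.2]
    - [[0,0,-0.9],0,0.2]
    - [[0,0,0],6.66,0.2]
    - [[0,0,0],6.66,0.2]
    - [[0,0,0],6.66,0.2]
    - [[0.577,0.834,0],0,0.2]
    - [[0.577,0.834,0],0,0.2]
    - [[0.577,0.834,0],0,0.2]
    - [[0.577,0.834,0],0,0.2]
    - [[0.577,0.834,0],0,0.2]
    - [[0.577,0.834,0],0,0.2]
    - [[0.577,0.834,0],0,0.2]
    - [[0,0,0],0,0.2]
    - [[0,0,0],0,0.2]
    - [[0,0,0],0,0.2]

```text
t: 45.4
ee_pos: [514.1, -55.0, 143.9]
ee_rot: [[-0.996, 0.085, 0.002], [0.085, 0.996, -0.001], [-0.002, -0.001, -1.0]]
force: [-1.1, -0.5, -0.5]
width: 31.8
finger_force: 59.7
```

```bash
python3 nest.py tin4 tin3 100 29
```

```text
[514.1 -55.  143.9] 85.1040129968075 31.807682881821787
tin4 ((array([512.5, -54.7]), array([64.5, 33.8]), -4.9), 3516, np.float64(152.5))
tin3 ((array([485.1, -51.9]), array([45.2, 21. ]), 83.7), 479, np.float64(79.6))
```

send_rows:
  motion:
    - [[0.01,0.02,0.3],0,0.2]
    - [[0,0,0.3],0,0.2]
    - [[0,0,0.3],0,0.2]
    - [[0,0,0.3],0,0.2]
    - [[0,0,0],0,0.2]

```text
t: 45.95
ee_pos: [511.8, -53.4, 111.9]
ee_rot: [[-0.996, 0.085, -0.003], [0.085, 0.996, 0.001], [0.003, 0.001, -1.0]]
force: [-1.0, -0.0, -0.6]
width: 31.9
finger_force: 59.7
```

send_rows:
  motion:
    - [[0.02,0,0.3],0,0.2]
    - [[0,0,0.3],0,0.2]
    - [[0,0,0.3],0,0.2]
    - [[0,0,0.2],0,0.2]
    - [[0,0,0.12],0,0.2]
    - [[0,0,0.1],0,0.2]
    - [[0,0,0],0,0.2]

```text
t: 46.65
ee_pos: [512.2, -53.5, 80.2]
ee_rot: [[-0.996, 0.085, -0.0], [0.085, 0.996, 0.0], [0.0, 0.0, -1.0]]
force: [-0.5, 0.1, -1.0]
width: 31.6
finger_force: 59.7
```

send_rows:
  motion:
    - [[-0.04,0,0.06],0,0.2]
    - [[0,0,0],0,0.2]
    - [[0,0,0],0,0.4]
    - [[0,0,0],0,0.5]
    - [[0,0,0],0,0.6]
    - [[0,0,-0.6],0,0.6]
    - [[0,0,-1],0,0.6]
    - [[0,0,-1],0,0.6]
    - [[0,0,-1],0,0.6]
    - [[0,0,-1],0,0.6]
    - [[0,0,0],0,0.6]
    - [[0,0,0],0,0.6]

```text
t: 47.85
ee_pos: [513.3, -53.6, 194.3]
ee_rot: [[-0.996, 0.085, 0.001], [0.085, 0.996, -0.0], [-0.001, -0.0, -1.0]]
force: [0.4, 0.3, 0.2]
width: 50.7
finger_force: 0.0
```

Run:
```python
from h import *
s=manip.observe();f=manip.grab_frame('wrist');W=cloud(f,s);p=s['ee_pos'];cv2.imwrite('pics/w6.png',f['frame'][:,:,::-1])
print(np.round(p,1));print([tin(f,W,n,(511,-55),70,d) for n,d in(('tin1',24),('tin2',26.5),('tin3',29),('tin4',31.5))])
f=manip.grab_frame('scene');cv2.imwrite('pics/scene6.png',f['frame'][:,:,::-1])
W=cloud(f);hsv=cv2.cvtColor(f['frame'],cv2.COLOR_RGB2HSV).astype(int);z=W[...,2]
m=(abs(hsv[...,0]-27)<6)&(hsv[...,1]>100)&(z>70)&(np.hypot(W[...,0]-409,W[...,1]-264)<50);print(rect(W[m]),np.nanmax(W[m][:,2]))
```

```text
[513.3 -53.6 194.3]
[((array([511.1, -54.5]), array([100.5,  70.2]), -4.8), 1726, np.float64(68.5)), ((array([512.2, -54.6]), array([88.8, 58.6]), -5.0), 1803, np.float64(74.0)), ((array([512.7, -54.4]), array([75.5, 45.2]), -4.9), 1185, np.float64(79.4)), ((array([511.9, -54.3]), array([64.7, 34.2]), -4.7), 1180, np.float64(85.0))]
(array([414.5, 260.4]), array([21.3, 19.2]), -39.5) 87.10868586579852
```

View pics/scene6.png

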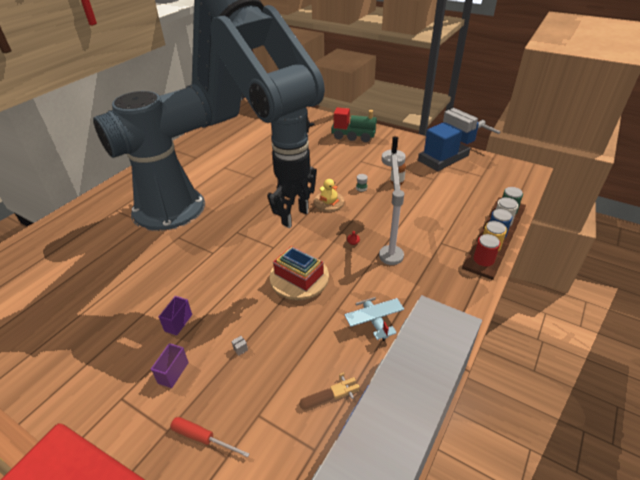

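The scene view shows the four-tin nest on the turntable (300,268), the duck on the coaster (328,195) and the lamp at its stop (395,155). There is no white tin anywhere in the views, so I'm handing in.

```bash
python3 -c "
from station import manip
print(manip.sign_off())"
```

```text
the job is handed in; nothing more can be done
None
```

I handed the job in at about 48 s with the lamp against its far stop, the duck upright on the coaster and the red, yellow, green and blue tins nested on the turntable; no white tin was in the scene, and I inferred the stop from the knob refusing to move further, because the joint angle has no direct reading.

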